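# Cover the check weight with a second pot, rim on rim

## Task

Three equal flanged steel pots stand on the desk: two mouth up, one mouth down. Close the pot that has the brass weight in it against dust: pick up the mouth-down pot and, keeping it mouth down, lower it (do not drop it) onto that pot, so that flange lies flat on flange, the two centred on each other. Leave it there steady, and leave both mouth-up pots standing where they are.

Things in the scene. Friction and masses are not known exactly. Their poses are not given: they have to be found in the camera images.
- cover_center (a point): The cover: plain steel pot, round and straight-sided: 60 mm high, wall 52 mm across outside and 47 mm inside, with a flat flange 78 mm across and 4 mm thick round its mouth. It stands mouth down on its flange, closed flat foot up; 0.1 to 0.2 kg, loose. This point is on its axis, half-way up (30 mm above the flange's face); z up along the axis. Its straight wall, 52 mm wide, can be gripped at any yaw; the flange takes up the lowest 4 mm.
- cover_rim (a point): Centre of the cover's mouth, in the plane of the flange's face (its underside), 30 mm below cover_center; z points up, out through the foot.
- pot_weight_rim (a point): The pot to be covered: the same plain steel pot, round and straight-sided: 60 mm high, wall 52 mm across outside and 47 mm inside, with a flat flange 78 mm across and 4 mm thick round its mouth, standing mouth up, loose, with the brass weight standing inside. This point is the centre of its mouth, in the plane of the flange's upper face, 60 mm above the desk; z up.
- pot_empty_rim (a point): The other pot that stands mouth up, of the same shape and size, loose, empty: not to be covered or moved. Point as for pot_weight_rim. The three pots swap places from start to start.
- weight_center (a point): Round brass knob weight, 32 mm across, 34 mm high, loose on the inner floor of the pot to be covered; the point is its centre. It stays wholly below the pot's rim.
Mind the look-alikes: they are no part of the job. Leave any blue look-alike of the part that bears cover_center alone.

How it is judged:
By the outcome, as a careful person would: the job done as asked, in the order asked, and still so for the second after the job is handed in, with the robot touching nothing.
It also fails if it takes over 38 s, if anything falls off the work surface, if the arm or the gripper's body presses on something with over 40 N, if the wrist force passes 120 N, or if a joint passes its speed limit or range.

## Robot

A 7-joint arm with a two-finger parallel gripper is mounted at the origin on a cart in front of the work surface, level with it; the furniture and walls round the work are solid. World frame = base frame: x ahead of the robot, y to its left, z up, the work surface at z = 0. Lengths are in m, angles in rad, forces in N, time in s.
With the tool pointing down it reaches from about 0.425 to 0.875 m from the base axis. Payload 4.7 kg.
Tool frame: the origin (TCP) lies between the finger pads; the fingertips stand ctrl.tip_reach ahead of it and the grasp point (between the pads) lies 5 mm behind it (ctrl.tip_reach is the distance from the TCP to the fingertips, in m); z points along the fingers, y is the direction in which the jaws open and shut (so a half turn about z gives the same grasp; the last joint's range is limited). The gripper opens to 87 mm and grips with 3 to 60 N. Pads are 19 mm wide; open, the fingers measure 117 mm over their backs; the gripper's body (75 mm by 190 mm) begins 51 mm behind the grasp point.
Start: joints at [1.189, 0.321, -0.07, 1.45, 0.023, 1.371, -0.057], TCP at [0.251, -0.6, 0.237] pointing down, gripper open.
Joint ranges: [-2.86, 2.86], [-0.3, 2.09], [-1.38, 1.24], [0.06, 2.45], [-1.56, 4.7], [0.09, 2.05], [-2.69, 2.69]. Speed limits (rad/s): [2.57, 2.57, 3.14, 3.14, 3.14, 3.14, 3.14].

## Interface

Orientations are given as a rotation vector (axis times angle).
In Python, from bench import ctrl gives the robot as it stands.
- The arm moves only by the shell command python3 -m handwheel 'ROWS' [FORCE]. ROWS is JSON, a list of rows, each a list of 7 numbers: the shift along the tool's x, y, z in mm, then the turn, a rotation vector about the tool's x, y, z in rad, then the gripper's target within -1 to 1 (shut at 1, half-way at 0, fully open at -1). In form: [[dx, dy, dz, ax, ay, az, grip], ...]. A call has 1 to 12 rows; each row is the pose to reach, as a shift and turn from the pose commanded when the call began, along the tool's axes at that moment; what a row does not reach only later rows make up. A row lasts 1/8 s, in which the tool goes at most 62.5 mm and 10.7 degrees, less where a joint would pass 70% of its speed; a pose out of reach is approached as far as the arm can. A call with a gripper value outside its range is refused whole. The fingers move at their own pace and stop on an object; FORCE is the grip in N (left out, the last holds). Time passes only in rows, so rows that repeat a pose let the fingers close. It gives the time, the measured TCP pose, the force and the opening at its end, in the units of the state.
- ctrl.get_state(): the state, without advancing time (a new reading comes with each control period).
- ctrl.get_image(name): name is "scene" or "top"; returns the picture (480x640x3 uint8, red, green, blue); there is no depth.
- ctrl.camera_model(name): a dict with "mtx" (3x3 intrinsics, pixels), "k1" (the pictures are not rectified: a ray, as slopes to the right and down, at radius r is drawn at 1 + k1 r^2 times it, then the intrinsics apply), "xyz" and "orientation" of the camera in the world. Camera axes: x right, y up, looking along -z (the intrinsics and any distortion apply to the point x, -y, -z); pixel columns grow to the right and rows downward; lengths in m; the calibration is good to about 2 mm. A picture is of the moment at which its call begins. camera_model takes no time and is no camera call.
- ctrl.close_job(): hands the job in, once; it reports no verdict.
The state is a dict: "time": time; "joint_positions": joint angles; "qd": joint speeds; "joint_torque": joint torques, N m; "position": TCP position; "tool_rot": TCP orientation; "ft_force": force on the tool from outside, world axes, zero at the start; "torque": the same for the moment, N m; "grip_width": opening from 0.0 (shut) to 1.0 (fully open).
Only numpy, scipy, OpenCV 4.12 (cv2) and the standard library are available. Lean on these libraries where they do the work, as an engineer would, in place of code of your own. Each camera call takes 0.05 s, during which the arm holds its last target.

## Working session

There is one attempt and no reset: what is moved stays moved. The work goes in short steps, Python scripts to look and compute and a shell command to move; the robot and the scene stay as the last step left them, time stands still between calls to the robot, and variables do not carry over. Pictures are saved under pics/ and viewed, and the job is handed in when it is done.

```bash
mkdir -p pics; ls
python3 - <<'E'
from bench import ctrl
import cv2
for n in("scene","top"):
    cv2.imwrite(f"pics/{n}0.png",ctrl.get_image(n)[:,:,::-1]); print(n,ctrl.camera_model(n))
s=ctrl.get_state(); print(s, ctrl.tip_reach)
E
```

```text
pics
scene {'mtx': array([[543.69164398,   0.        , 314.08070965],
       [  0.        , 543.69164398, 244.88930571],
       [  0.        ,   0.        ,   1.        ]]), 'k1': -0.04008386925843513, 'xyz': array([-0.09689269,  0.39268335,  0.92187571]), 'orientation': array([ 0.43884615, -0.73821983, -2.01250248])}
top {'mtx': array([[521.59141087,   0.        , 309.05700637],
       [  0.        , 521.59141087, 234.86407543],
       [  0.        ,   0.        ,   1.        ]]), 'k1': -0.03683365909974797, 'xyz': array([ 0.4351963 , -0.00498709,  1.01230819]), 'orientation': array([ 0.10296176, -0.08373667, -1.56725934])}
{'time': 0.1, 'joint_positions': array([ 1.18907898,  0.32177502, -0.07007916,  1.45152139,  0.02259319,
        1.37081171, -0.05688212]), 'qd': array([ 0.00236736, -0.00024214, -0.00064575, -0.0018137 , -0.00073217,
        0.00165397, -0.00123024]), 'joint_torque': array([-6.11392115e-04, -4.92574811e+01, -4.06178311e-01, -3.13399637e+01,
       -6.41596131e-02,  3.94567964e-02,  2.85896994e-05]), 'position': array([ 0.25039284, -0.59933505,  0.23556971]), 'tool_rot': array([-3.07861356e+00, -6.17427228e-01,  6.67019323e-04]), 'ft_force': array([-0.57044441, -0.54791901, -0.4315065 ]), 'torque': array([-0.04089941, -0.08019632, -0.02857045]), 'grip_width': 0.9987607706360618} 0.014
```

View pics/scene0.png

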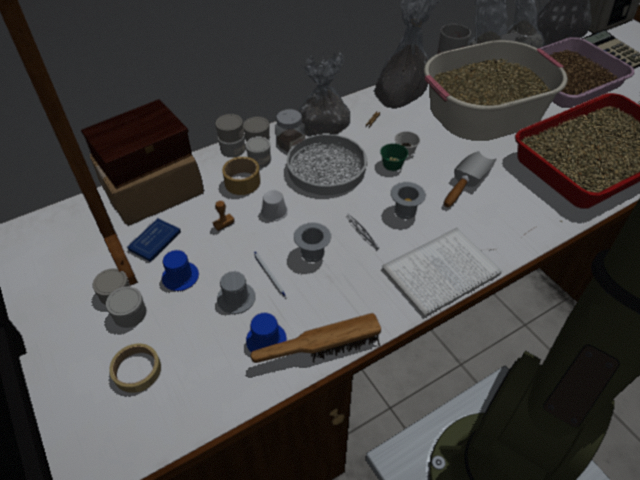

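View pics/top0.png

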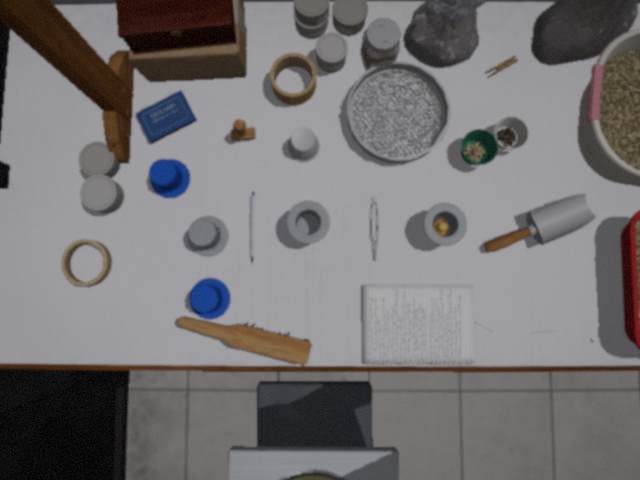

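Candidates: the steel mouth-down pot is at top (205,235) / scene (235,290). The blue look-alikes are at top (168,177) and (210,298), and a small white cup is at (303,143). Of the mouth-up pots, the one at (308,222) looks empty and the one at (445,225) has the brass in it. I'll check these in crops.

```bash
cat > h.py <<'E'
import numpy as np,cv2
from scipy.spatial.transform import Rotation as R
from bench import ctrl
def ray(n,uv):
    c=ctrl.camera_model(n);K=c["mtx"];k=c["k1"]
    p=cv2.undistortPoints(np.array(uv,float).reshape(-1,1,2),K,np.array([k,0,0,0.]))[:,0]
    d=np.c_[p[:,0],-p[:,1],-np.ones(len(p))]
    return c["xyz"],R.from_rotvec(c["orientation"]).apply(d)
def plane(n,uv,z):
    o,d=ray(n,uv); return o+d*((z-o[2])/d[:,2])[:,None]
def proj(n,P):
    c=ctrl.camera_model(n)
    q=R.from_rotvec(c["orientation"]).inv().apply(np.atleast_2d(P)-c["xyz"])
    s=q[:,:2]/-q[:,2:]*[1,-1]; s=s*(1+c["k1"]*(s**2).sum(1,keepdims=True))
    return s*c["mtx"][0,0]+c["mtx"][:2,2]
E
python3 - <<'E'
import cv2,numpy as np
from h import *
a=cv2.imread("pics/top0.png");b=cv2.imread("pics/scene0.png")
f=lambda i,x,y,r=32:cv2.resize(i[y-r:y+r,x-r:x+r],(260,260),interpolation=cv2.INTER_CUBIC)
cv2.imwrite("pics/crop1.png",np.vstack([np.hstack([f(a,205,235),f(a,308,222),f(a,445,225)]),np.hstack([f(b,235,290),f(b,312,243),f(b,407,202)])]))
for n,u,z in[("cover",(205,235),.05),("empty",(308,222),.06),("wt",(445,225),.06),("blue1",(168,177),.05),("blue2",(210,298),.05),("pole",(118,150),0),("brush",(180,320),.03)]:print(n,plane("top",u,z).round(3))
E
```

```text
cover [[0.55  0.201 0.05 ]]
empty [[0.573 0.009 0.06 ]]
wt [[ 0.567 -0.244  0.06 ]]
blue1 [[0.66  0.275 0.05 ]]
blue2 [[0.433 0.189 0.05 ]]
pole [[0.728 0.393 0.   ]]
brush [[0.392 0.248 0.03 ]]
```

View pics/crop1.png

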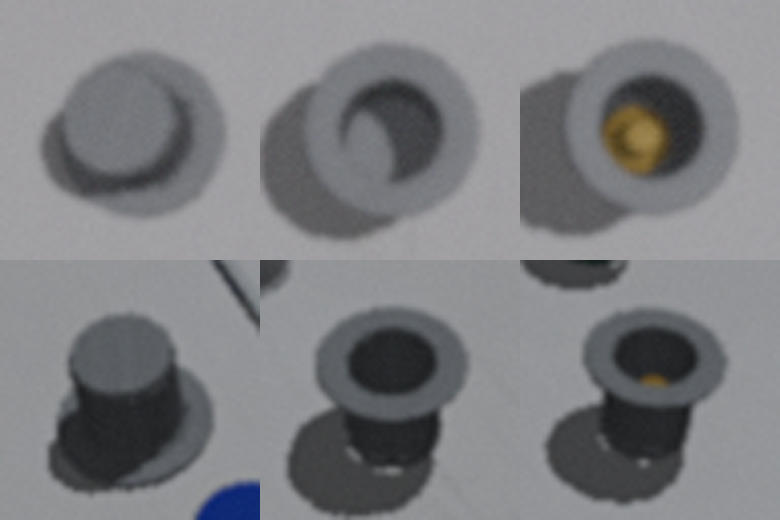

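The crops confirm the choice: top (205,235) is the steel cover with its foot up, (445,225) holds the brass, and (308,222) is empty, showing only a lit patch. Next I'll measure precisely.

```bash
cat > m.py <<'E'
from h import *
from scipy.optimize import least_squares
from scipy.ndimage import map_coordinates
def circ(n,img,c,z,r0,lo,hi,fixr=False):
    """radial edge points round guess c, robust circle fit on plane z"""
    g=cv2.GaussianBlur(cv2.cvtColor(img,cv2.COLOR_RGB2GRAY),(3,3),0).astype(float)
    c=np.array(c,float)
    for it in range(4):
        P=[];t=np.linspace(0,2*np.pi,120,endpoint=False);r=np.arange(lo,hi,.0005)
        for a in t:
            X=np.c_[c[0]+r*np.cos(a),c[1]+r*np.sin(a),np.full(len(r),z)]
            uv=proj(n,X);v=map_coordinates(g,[uv[:,1],uv[:,0]],order=1)
            d=np.abs(np.gradient(v)); d=cv2.GaussianBlur(d[None],(7,1),0)[0]
            i=d.argmax()
            if 3<i<len(r)-4 and d[i]>1.0: P.append(X[i,:2])
        P=np.array(P)
        f=least_squares(lambda p:np.hypot(*(P-p[:2]).T)-(r0 if fixr else p[2]),[*c,r0],loss="soft_l1",f_scale=.0007)
        c=f.x[:2]
    e=np.hypot(*(P-c).T)-(r0 if fixr else f.x[2])
    return c.round(4),round(f.x[2],4),len(P),(np.abs(e)<.0012).mean().round(2)
E
python3 - <<'E'
from m import *
im={n:cv2.imread(f"pics/{n}0.png")[:,:,::-1].copy() for n in("top","scene")}
for n in im:
  print(n)
  print(" cover foot",circ(n,im[n],(.55,.201),.06,.026,.019,.033))
  print(" cover flange",circ(n,im[n],(.55,.195),.004,.039,.033,.047))
  print(" empty",circ(n,im[n],(.573,.009),.06,.039,.032,.046))
  print(" empty in",circ(n,im[n],(.573,.009),.06,.0235,.018,.03))
  print(" wt",circ(n,im[n],(.567,-.244),.06,.039,.032,.046))
  print(" wt in",circ(n,im[n],(.567,-.244),.06,.0235,.018,.03))
E
```

```text
top
 cover foot (array([0.5488, 0.1992]), np.float64(0.0274), 80, np.float64(0.56))
 cover flange (array([0.5537, 0.2063]), np.float64(0.0404), 105, np.float64(0.92))
 empty (array([0.5739, 0.0086]), np.float64(0.0397), 112, np.float64(0.92))
 empty in (array([0.5731, 0.0094]), np.float64(0.0236), 92, np.float64(0.99))
 wt (array([ 0.5701, -0.2442]), np.float64(0.0396), 117, np.float64(0.85))
 wt in (array([ 0.5698, -0.2435]), np.float64(0.0235), 120, np.float64(0.92))
sceneTraceback (most recent call last):
  File "<stdin>", line 5, in <module>
  File "m.py", line 12, in circ
    uv=proj(n,X);v=map_coordinates(g,[uv[:,1],uv[:,0]],order=1)
  File "h.py", line 12, in proj
    c=ctrl.camera_model(n)
ValueError: time passes only in moves, steps and waits
```

```bash
sed -i 's/^def ray/import functools\n@functools.cache\ndef cm(n): return ctrl.camera_model(n)\ndef ray/; s/c=ctrl.camera_model(n)/c=cm(n)/' h.py
sed -i 's/c=cm(n)$/c=cm(n)/; s/def cm(n): return c=cm(n)/X/' h.py; cat h.py | head -12
cat > meas0.py <<'E'
from m import *
im={n:cv2.imread(f"pics/{n}0.png")[:,:,::-1].copy() for n in("top","scene")}
for n in im:
  print(n)
  for z in(.06,):
   print(" cover foot",circ(n,im[n],(.5535,.205),z,.026,.021,.032,))
   print(" cover foot fix",circ(n,im[n],(.5535,.205),z,.026,.021,.032,True))
  print(" cover flange",circ(n,im[n],(.5537,.2063),.004,.039,.035,.046))
  print(" empty",circ(n,im[n],(.573,.009),.06,.039,.032,.046))
  print(" empty in",circ(n,im[n],(.573,.009),.06,.0235,.018,.03))
  print(" wt",circ(n,im[n],(.567,-.244),.06,.039,.032,.046))
  print(" wt in",circ(n,im[n],(.567,-.244),.06,.0235,.018,.03))
E
python3 meas0.py
```

```text
import numpy as np,cv2
from scipy.spatial.transform import Rotation as R
from bench import ctrl
import functools
@functools.cache
def cm(n): return ctrl.camera_model(n)
def ray(n,uv):
    c=cm(n);K=c["mtx"];k=c["k1"]
    p=cv2.undistortPoints(np.array(uv,float).reshape(-1,1,2),K,np.array([k,0,0,0.]))[:,0]
    d=np.c_[p[:,0],-p[:,1],-np.ones(len(p))]
    return c["xyz"],R.from_rotvec(c["orientation"]).apply(d)
def plane(n,uv,z):
top
 cover foot (array([0.5551, 0.2054]), np.float64(0.0257), 101, np.float64(0.82))
 cover foot fix (array([0.5552, 0.2054]), np.float64(0.026), 101, np.float64(0.81))
 cover flange (array([0.5537, 0.2062]), np.float64(0.0403), 102, np.float64(0.96))
 empty (array([0.5739, 0.0086]), np.float64(0.0397), 112, np.float64(0.92))
 empty in (array([0.5731, 0.0094]), np.float64(0.0236), 92, np.float64(0.99))
 wt (array([ 0.5701, -0.2442]), np.float64(0.0396), 117, np.float64(0.85))
 wt in (array([ 0.5698, -0.2435]), np.float64(0.0235), 120, np.float64(0.92))
scene
 cover foot (array([0.5536, 0.2078]), np.float64(0.0249), 114, np.float64(0.82))
 cover foot fix (array([0.5529, 0.2081]), np.float64(0.026), 114, np.float64(0.61))
 cover flange (array([0.5517, 0.2085]), np.float64(0.0402), 86, np.float64(0.88))
 empty (array([0.5722, 0.0119]), np.float64(0.0399), 118, np.float64(0.89))
 empty in (array([0.573, 0.011]), np.float64(0.0233), 120, np.float64(0.98))
 wt (array([ 0.5684, -0.2396]), np.float64(0.04), 116, np.float64(0.83))
 wt in (array([ 0.5689, -0.2407]), np.float64(0.0233), 109, np.float64(0.97))
```

```bash
cat > go.py <<'E'
import sys
from h import *
# usage: go.py x y z yaw_deg(of tool x): prints shift (tool axes, mm), turn rotvec
s=ctrl.get_state();p=s["position"];Q=R.from_rotvec(s["tool_rot"])
x,y,z,yaw=map(float,sys.argv[1:5])
T=R.from_euler("z",yaw,degrees=True)*R.from_euler("x",180,degrees=True)
print("t",round(s["time"],3),"pos",p.round(4),"xaxis",Q.apply([1,0,0]).round(3),"z",Q.apply([0,0,1]).round(3),"q",s["joint_positions"].round(2),"F",s["ft_force"].round(1),"w",round(s["grip_width"],3))
print("shift mm",(Q.inv().apply(np.array([x,y,z])-p)*1000).round(1),"turn",(Q.inv()*T).as_rotvec().round(4))
E
python3 go.py .5535 .207 .24 0;python3 go.py .5535 .207 .24 15
```

```text
t 0.1 pos [ 0.2504 -0.5993  0.2356] xaxis [ 0.923  0.386 -0.   ] z [-0.001  0.002 -1.   ] q [ 1.19  0.32 -0.07  1.45  0.02  1.37 -0.06] F [-0.6 -0.5 -0.4] w 0.999
shift mm [ 590.6 -627.1   -3.4] turn [-0.0017  0.0004  0.3959]
t 0.1 pos [ 0.2504 -0.5993  0.2356] xaxis [ 0.923  0.386 -0.   ] z [-0.001  0.002 -1.   ] q [ 1.19  0.32 -0.07  1.45  0.02  1.37 -0.06] F [-0.6 -0.5 -0.4] w 0.999
shift mm [ 590.6 -627.1   -3.4] turn [-0.0017  0.0002  0.1341]
```

```bash
python3 -m handwheel '[[20,-15,-5,0,0,0,-1],[55,-45,-10,0,0,0.03,-1],[95,-78,-10,0,0,0.06,-1],[135,-110,-10,0,0,0.1,-1],[175,-142,-10,0,0,0.13,-1],[215,-174,-10,0,0,0.17,-1],[255,-206,-10,0,0,0.2,-1],[295,-240,-10,0,0,0.25,-1],[335,-275,-10,0,0,0.3,-1],[375,-315,-10,0,0,0.35,-1],[410,-355,-10,0,0,0.396,-1],[440,-395,-10,0,0,0.396,-1]]' 20; python3 go.py .5535 .207 .24 0
```

```text
time: 1.6
position: [0.5041, -0.0619, 0.2468]
tool_rot: [3.141, 0.003, 0.0]
ft_force: [0.4, -0.3, 0.0]
grip_width: 0.997
t 1.6 pos [ 0.5041 -0.0619  0.2468] xaxis [1.    0.002 0.   ] z [ 0. -0. -1.] q [ 0.6   0.04 -0.54  1.77  0.02  1.34 -1.51] F [ 0.4 -0.3  0. ] w 0.997
shift mm [  49.9 -268.9    6.7] turn [ 0.0005 -0.0003  0.0017]
```

```bash
python3 -m handwheel '[[6,-35,3,0,0,0,-1],[15,-80,5,0,0,0,-1],[24,-125,7,0,0,0,-1],[33,-170,7,0,0,0,-1],[41,-210,7,0,0,0,-1],[46,-240,7,0,0,0,-1],[49,-260,15,0,0,0,-1],[50,-269,40,0,0,0,-1],[50,-269,75,0,0,0,-1],[50,-269,105,0,0,0,-1],[50,-269,120,0,0,0,-1],[50,-269,120,0,0,0,-1]]' ; python3 go.py .5535 .207 .033 0
python3 - <<'E'
from h import *
for n in("scene","top"):
    im=ctrl.get_image(n)[:,:,::-1]; cv2.imwrite(f"pics/{n}1.png",im)
a=cv2.imread("pics/top1.png")[150:340,100:320];b=cv2.imread("pics/scene1.png")[190:380,130:350]
cv2.imwrite("pics/c1.png",cv2.resize(np.hstack([a,b]),(800,345),interpolation=cv2.INTER_CUBIC))
E
```

```text
time: 3.1
position: [0.5532, 0.2037, 0.1261]
tool_rot: [3.141, 0.001, -0.002]
ft_force: [-0.2, -0.7, 0.6]
grip_width: 1.002
t 3.1 pos [0.5532 0.2037 0.1261] xaxis [ 1.     0.001 -0.002] z [-0.002 -0.001 -1.   ] q [ 0.2   0.36 -0.72  1.72  0.25  1.16 -2.16] F [-0.2 -0.7  0.6] w 1.002
shift mm [ 0.4 -3.3 93.1] turn [0.0006 0.0016 0.0008]
```

View pics/c1.png

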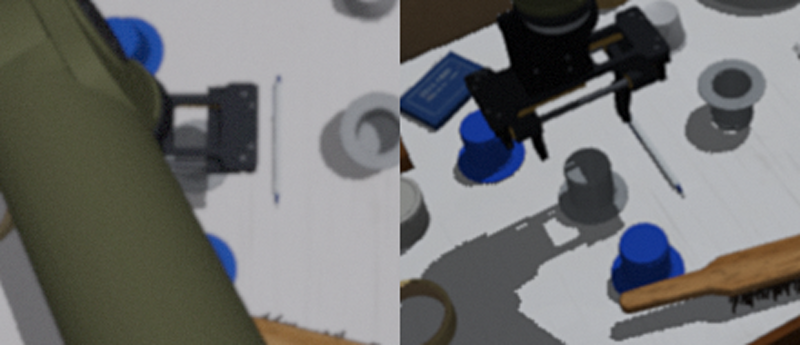

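```bash
python3 -m handwheel '[[0,-1,10,0,0,0,-1],[0,-2,30,0,0,0,-1],[0,-2,50,0,0,0,-1],[0,-2,65,0,0,0,-1],[0,-2,78,0,0,0,-1],[0,-2,86,0,0,0,-1],[0,-2,91,0,0,0,-1],[0,-2,93,0,0,0,-1],[0,-2,93,0,0,0,-1]]' ; python3 go.py .5535 .207 .033 0
```

```text
time: 4.32
position: [0.5546, 0.2054, 0.0338]
tool_rot: [-3.142, 0.0, -0.001]
ft_force: [-0.0, -0.3, -0.1]
grip_width: 0.998
t 4.325 pos [0.5546 0.2054 0.0338] xaxis [ 1.    -0.     0.001] z [ 0.001  0.    -1.   ] q [ 0.15  0.47 -0.67  1.79  0.34  1.   -2.22] F [-0.  -0.3 -0.1] w 0.998
shift mm [-1.1 -1.6  0.8] turn [-0.     -0.0006 -0.0002]
```

Now I'll close gently.

```bash
python3 -m handwheel '[[-1,0,0,0,0,0,-0.6],[-1,0,0,0,0,0,-0.3],[-1,0,0,0,0,0,-0.1],[-1,0,0,0,0,0,0.1],[-1,0,0,0,0,0,0.3],[-1,0,0,0,0,0,0.6],[-1,0,0,0,0,0,1],[-1,0,0,0,0,0,1],[-1,0,0,0,0,0,1]]' 25; python3 go.py .5535 .207 .033 0
```

```text
time: 5.45
position: [0.5534, 0.2054, 0.0336]
tool_rot: [-3.142, 0.0, -0.0]
ft_force: [0.2, 0.4, 0.1]
grip_width: 0.595
t 5.45 pos [0.5534 0.2054 0.0336] xaxis [ 1. -0.  0.] z [ 0.  0. -1.] q [ 0.15  0.47 -0.67  1.79  0.34  1.   -2.22] F [0.2 0.4 0.1] w 0.595
shift mm [ 0.1 -1.6  0.6] turn [-0.0001 -0.0002 -0.0001]
```

Width is 0.595 × 87 = 51.8 mm, so the wall is gripped. Lifting.

```bash
python3 -m handwheel '[[0,0,-5,0,0,0,1],[0,0,-15,0,0,0,1],[0,0,-35,0,0,0,1],[0,0,-60,0,0,0,1],[0,0,-85,0,0,0,1],[0,0,-110,0,0,0,1],[0,0,-128,0,0,0,1],[0,0,-138,0,0,0,1],[0,0,-140,0,0,0,1],[0,0,-140,0,0,0,1]]' ; python3 go.py .569 -.242 .175 0
```

```text
time: 6.7
position: [0.5529, 0.2051, 0.1728]
tool_rot: [3.141, -0.0, -0.002]
ft_force: [-0.7, -0.6, -2.2]
grip_width: 0.597
t 6.7 pos [0.5529 0.2051 0.1728] xaxis [ 1.    -0.    -0.001] z [-0.001 -0.    -1.   ] q [ 0.21  0.31 -0.73  1.67  0.22  1.25 -2.14] F [-0.7 -0.6 -2.2] w 0.597
shift mm [ 16.1 447.1  -2. ] turn [ 0.0005  0.0012 -0.0002]
```

```bash
python3 -m handwheel '[[0,10,0,0,0,0,1],[2,35,0,0,0,0,1],[4,75,0,0,0,0,1],[6,120,0,0,0,0,1],[7,165,0,0,0,0,1],[8,210,0,0,0,0,1],[10,255,0,0,0,0,1],[12,300,0,0,0,0,1],[13,340,0,0,0,0,1],[14,375,0,0,0,0,1],[15,405,0,0,0,0,1],[16,425,0,0,0,0,1]]'; python3 -m handwheel '[[0,10,0,0,0,0,1],[0,18,0,0,0,0,1],[0,21,0,0,0,0,1],[0,21,0,0,0,0,1],[0,21,0,0,0,0,1]]' ; python3 go.py .569 -.242 .175 0
python3 - <<'E'
from h import *
for n in("scene","top"):
    im=ctrl.get_image(n)[:,:,::-1]; cv2.imwrite(f"pics/{n}2.png",im)
a=cv2.imread("pics/top2.png")[120:320,340:560];b=cv2.imread("pics/scene2.png")[90:290,300:520]
cv2.imwrite("pics/c2.png",cv2.resize(np.hstack([a,b]),(800,364),interpolation=cv2.INTER_CUBIC))
E
```

```text
time: 8.2
position: [0.5682, -0.2222, 0.1727]
tool_rot: [3.141, -0.004, -0.002]
ft_force: [1.1, 0.7, -1.2]
grip_width: 0.594
time: 8.82
position: [0.5694, -0.2398, 0.1736]
tool_rot: [-3.141, -0.002, -0.0]
ft_force: [0.6, -0.3, -1.0]
grip_width: 0.6
t 8.825 pos [ 0.5694 -0.2398  0.1736] xaxis [1.    0.001 0.   ] z [ 0.  0. -1.] q [ 0.76  0.33 -0.5   1.6   0.16  1.25 -1.33] F [ 0.6 -0.3 -1. ] w 0.6
shift mm [-0.4  2.2 -1.4] turn [-0.0002 -0.0001  0.001 ]
```

View pics/c2.png

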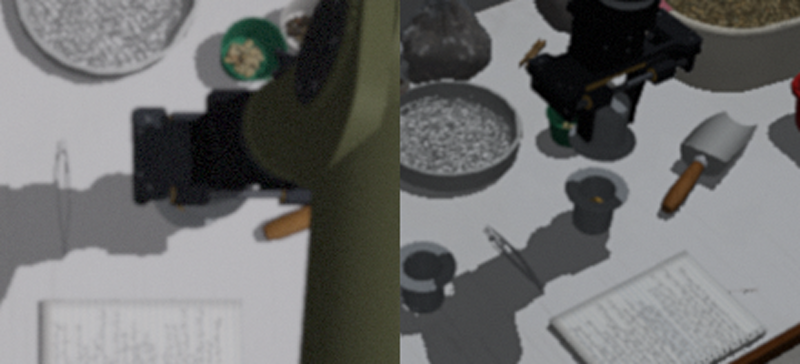

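The scene view shows the cover held over the pot with the brass. The pot's flange is at scene (407,195) and the cover's at about (408,165). I'll descend to about a 12 mm gap and compare the two flanges.

```bash
python3 -m handwheel '[[0,1,5,0,0,0,1],[0,1,18,0,0,0,1],[0,1,34,0,0,0,1],[0,1,48,0,0,0,1],[0,1,58,0,0,0,1],[0,1,65,0,0,0,1],[0,1,68,0,0,0,1],[0,1,68,0,0,0,1],[0,1,68,0,0,0,1]]' ; python3 go.py .569 -.242 .0936 0
python3 - <<'E'
from h import *
for n in("scene","top"):
    im=ctrl.get_image(n)[:,:,::-1]; cv2.imwrite(f"pics/{n}3.png",im)
b=cv2.imread("pics/scene3.png")[140:250,340:480]
cv2.imwrite("pics/c3.png",cv2.resize(b,(760,597),interpolation=cv2.INTER_CUBIC))
E
```

```text
time: 10.05
position: [0.5696, -0.2418, 0.1061]
tool_rot: [3.141, -0.0, 0.001]
ft_force: [0.5, -0.4, -2.1]
grip_width: 0.596
t 10.05 pos [ 0.5696 -0.2418  0.1061] xaxis [ 1.    -0.     0.001] z [ 0.001 -0.001 -1.   ] q [ 0.75  0.39 -0.48  1.67  0.2   1.13 -1.36] F [ 0.5 -0.4 -2.1] w 0.596
shift mm [-0.6  0.2 12.5] turn [ 0.0006 -0.0009 -0.0002]
```

View pics/c3.png

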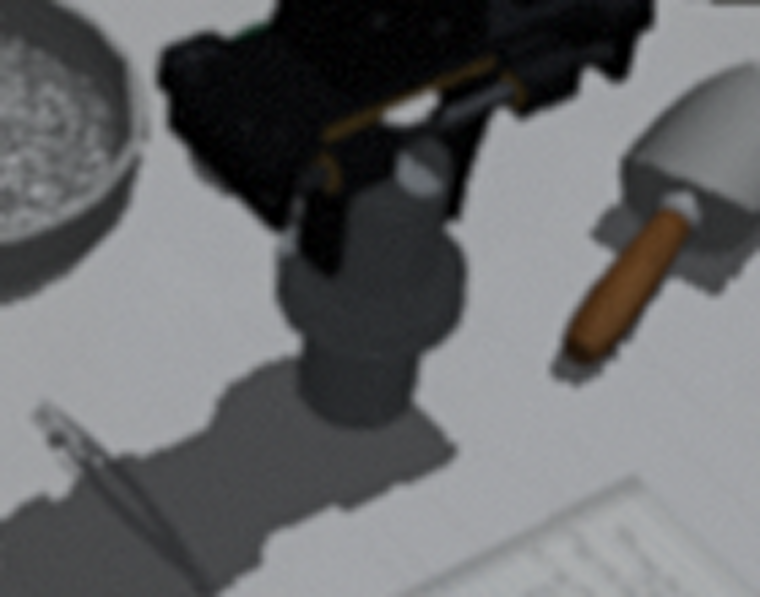

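Run:
```python
from m import *
i2=cv2.imread("pics/scene2.png")[:,:,::-1].copy();i3=cv2.imread("pics/scene3.png")[:,:,::-1].copy()
for z in(.140,.144): print("cov2",z,circ("scene",i2,(.5694,-.2398),z,.039,.034,.044),circ("scene",i2,(.5694,-.2398),z,.039,.034,.044,True))
print("pot2",circ("scene",i2,(.5687,-.24),.06,.039,.034,.044),circ("scene",i2,(.5687,-.24),.06,.0235,.019,.029))
for z in(.0725,.0765): print("cov3",z,circ("scene",i3,(.5696,-.2418),z,.039,.034,.044),circ("scene",i3,(.5696,-.2418),z,.039,.034,.044,True))
a=np.clip((i2[120:230,350:480].astype(float)-15)*2.3,0,255).astype(np.uint8)[:,:,::-1]
b=np.clip((i3[120:230,350:480].astype(float)-15)*2.3,0,255).astype(np.uint8)[:,:,::-1]
o=[]
for im,c,zs in((a,(.5694,-.2398),(.140,.06)),(b,(.5696,-.2418),(.0725,.06))):
    im=cv2.resize(im,None,fx=3,fy=3,interpolation=cv2.INTER_CUBIC)
    o.append(im)
cv2.imwrite("pics/c4.png",np.hstack(o))
```

```text
cov2 0.14 (array([ 0.5713, -0.2392]), np.float64(0.0397), 84, np.float64(0.88)) (array([ 0.5706, -0.2389]), np.float64(0.039), 85, np.float64(0.8))
cov2 0.144 (array([ 0.5679, -0.236 ]), np.float64(0.0395), 84, np.float64(0.93)) (array([ 0.5675, -0.2358]), np.float64(0.039), 84, np.float64(0.88))
pot2 (array([ 0.5684, -0.2398]), np.float64(0.0398), 95, np.float64(0.98)) (array([ 0.5683, -0.2407]), np.float64(0.0236), 75, np.float64(0.96))
cov3 0.0725 (array([ 0.5683, -0.2394]), np.float64(0.0401), 43, np.float64(0.77)) (array([ 0.5689, -0.2407]), np.float64(0.039), 42, np.float64(0.57))
cov3 0.0765 (array([ 0.5672, -0.2374]), np.float64(0.0398), 39, np.float64(0.85)) (array([ 0.5681, -0.2383]), np.float64(0.039), 39, np.float64(0.77))
```

View pics/c4.png

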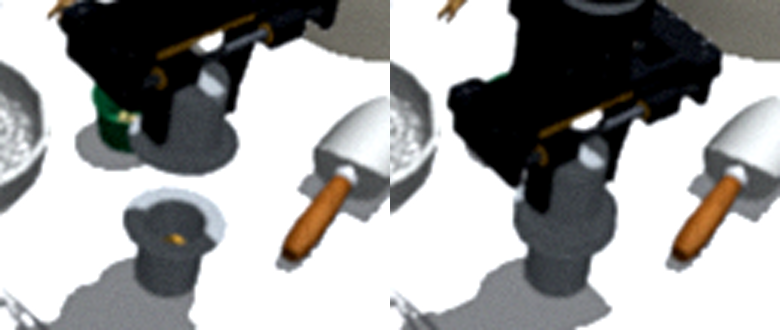

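Comparing the cover and pot in the same camera, plus the top camera corrected by the known grip position, puts the target TCP at about (0.569, -0.2435). I'll shift y by 1.7 mm and lower to about a 4 mm gap.

```bash
python3 -m handwheel '[[0,1,2,0,0,0,1],[-0.3,1.7,4,0,0,0,1],[-0.3,1.7,6,0,0,0,1],[-0.3,1.7,8,0,0,0,1],[-0.3,1.7,8,0,0,0,1],[-0.3,1.7,8,0,0,0,1],[-0.3,1.7,8,0,0,0,1]]' ; python3 go.py .569 -.2435 .0936 0
python3 - <<'E'
from h import *
im=ctrl.get_image("scene")[:,:,::-1]; cv2.imwrite(f"pics/scene4.png",im)
g=np.clip((im[150:230,370:450].astype(float)-20)*4,0,255).astype(np.uint8)
g=cv2.resize(g,(600,600),interpolation=cv2.INTER_CUBIC)
# guide: predicted outlines if both centred at TCP+scene bias
for c,z,col in(((.569,-.2408),.06,(0,255,0)),((.569,-.2408),.056,(0,255,0)),):
    t=np.linspace(0,6.28,90);uv=(proj("scene",np.c_[c[0]+.039*np.cos(t),c[1]+.039*np.sin(t),0*t+z])-[370,150]+.5)*7.5
    cv2.polylines(g,[uv.astype(int)],True,col,1)
cv2.imwrite("pics/c5.png",g)
E
```

```text
time: 11.02
position: [0.569, -0.2434, 0.0977]
tool_rot: [3.141, -0.0, 0.0]
ft_force: [-0.3, -0.1, -2.5]
grip_width: 0.596
t 11.025 pos [ 0.569  -0.2434  0.0977] xaxis [ 1. -0.  0.] z [ 0. -0. -1.] q [ 0.75  0.4  -0.48  1.68  0.2   1.11 -1.36] F [-0.3 -0.1 -2.5] w 0.596
shift mm [-0.   0.1  4.1] turn [ 0.0002 -0.0002 -0.0002]
```

View pics/c5.png

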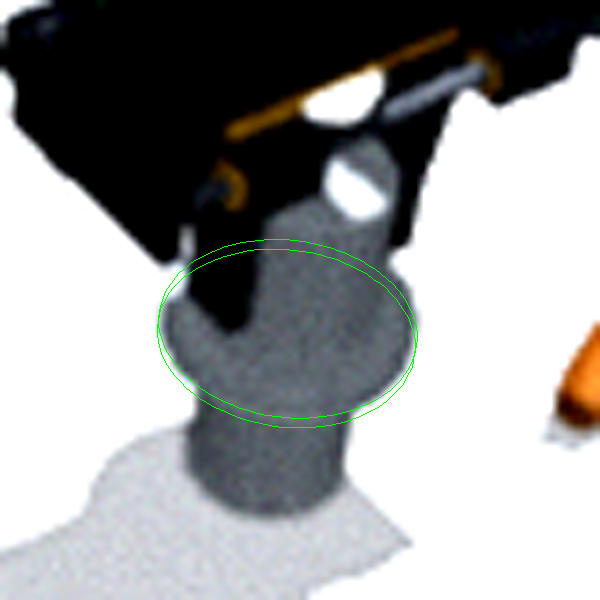

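```bash
python3 -m handwheel '[[0,0,1,0,0,0,1],[0,0,2,0,0,0,1],[0,0,3,0,0,0,1],[0,0,3,0,0,0,1],[0,0,3,0,0,0,1]]' ; python3 go.py .569 -.2435 .0936 0;  python3 -m handwheel '[[0,0,0.3,0,0,0,1],[0,0,0.6,0,0,0,1],[0,0,0.9,0,0,0,1],[0,0,0.9,0,0,0,1]]' ; python3 go.py .569 -.2435 .0936 0
```

```text
time: 11.7
position: [0.569, -0.2434, 0.0946]
tool_rot: [3.142, -0.0, 0.0]
ft_force: [-0.7, -0.0, -0.6]
grip_width: 0.596
t 11.7 pos [ 0.569  -0.2434  0.0946] xaxis [ 1. -0.  0.] z [ 0. -0. -1.] q [ 0.75  0.4  -0.48  1.68  0.2   1.11 -1.36] F [-0.7 -0.  -0.6] w 0.596
shift mm [0.  0.1 1. ] turn [ 0.0001 -0.     -0.0001]
time: 12.2
position: [0.5689, -0.2434, 0.0936]
tool_rot: [3.142, -0.0, -0.0]
ft_force: [0.1, -0.1, -1.5]
grip_width: 0.598
t 12.2 pos [ 0.5689 -0.2434  0.0936] xaxis [ 1. -0. -0.] z [-0. -0. -1.] q [ 0.75  0.4  -0.48  1.68  0.2   1.11 -1.36] F [ 0.1 -0.1 -1.5] w 0.598
shift mm [0.1 0.1 0. ] turn [ 0.0001  0.     -0.0001]
```

```bash
python3 -m handwheel '[[0,0,0.3,0,0,0,1],[0,0,0.5,0,0,0,1],[0,0,0.5,0,0,0,1],[0,0,0.5,0,0,0,1]]';  python3 -m handwheel '[[0,0,0.3,0,0,0,1],[0,0,0.5,0,0,0,1],[0,0,0.5,0,0,0,1],[0,0,0.5,0,0,0,1]]'
```

```text
time: 12.7
position: [0.569, -0.2434, 0.0936]
tool_rot: [3.141, -0.0, 0.0]
ft_force: [-1.5, -0.1, 3.3]
grip_width: 0.597
time: 13.2
position: [0.5692, -0.2434, 0.0936]
tool_rot: [3.141, -0.0, 0.001]
ft_force: [-2.5, 1.0, 6.6]
grip_width: 0.6
```

Contact at +6.6 N, at the expected height. I'll ease off slightly, open, and retreat straight up.

```bash
python3 -m handwheel '[[0,0,-0.4,0,0,0,1],[0,0,-0.5,0,0,0,1]]'; python3 -m handwheel '[[0,0,0,0,0,0,-0.3],[0,0,0,0,0,0,-0.5],[0,0,0,0,0,0,-0.8],[0,0,0,0,0,0,-1],[0,0,0,0,0,0,-1],[0,0,0,0,0,0,-1]]'; python3 -m handwheel '[[0,0,-3,0,0,0,-1],[0,0,-10,0,0,0,-1],[0,0,-25,0,0,0,-1],[0,0,-45,0,0,0,-1],[0,0,-70,0,0,0,-1],[0,0,-95,0,0,0,-1],[0,0,-120,0,0,0,-1],[0,0,-130,0,0,0,-1],[0,0,-130,0,0,0,-1]]'
```

```text
time: 13.45
position: [0.5691, -0.2434, 0.0936]
tool_rot: [3.141, -0.0, 0.001]
ft_force: [-2.3, 0.7, 4.6]
grip_width: 0.597
time: 14.2
position: [0.5689, -0.2434, 0.0931]
tool_rot: [3.142, -0.0, 0.0]
ft_force: [-0.3, 0.5, 0.6]
grip_width: 0.991
time: 15.32
position: [0.5694, -0.2435, 0.2243]
tool_rot: [3.141, -0.0, 0.003]
ft_force: [0.1, 0.1, -0.9]
grip_width: 1.0
```

```bash
python3 -m handwheel '[[0,-15,0,0,0,0,-1],[0,-50,0,0,0,0,-1],[0,-95,0,0,0,0,-1],[0,-140,0,0,0,0,-1],[0,-185,0,0,0,0,-1],[0,-225,0,0,0,0,-1],[0,-260,0,0,0,0,-1],[0,-285,0,0,0,0,-1],[0,-295,0,0,0,0,-1],[0,-300,0,0,0,0,-1],[0,-300,0,0,0,0,-1]]'
python3 - <<'E'
from h import *
for n in("scene","top"):
    im=ctrl.get_image(n)[:,:,::-1]; cv2.imwrite(f"pics/{n}5.png",im)
a=cv2.imread("pics/top5.png")[185:265,400:490];b=cv2.imread("pics/scene5.png")[150:230,362:452]
g=np.hstack([cv2.resize(i,(400,356),interpolation=cv2.INTER_CUBIC) for i in (a,b)])
cv2.imwrite("pics/c6.png",np.clip(g*1.3,0,255).astype(np.uint8))
E
```

```text
time: 16.7
position: [0.5689, 0.0559, 0.2228]
tool_rot: [3.141, -0.002, -0.001]
ft_force: [0.4, -0.6, 0.5]
grip_width: 0.996
```

View pics/c6.png

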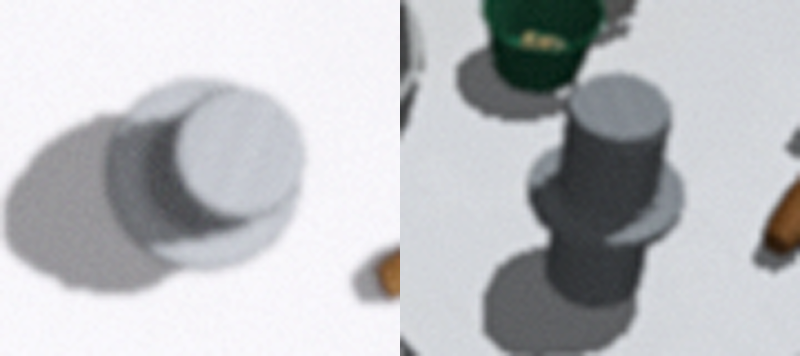

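View pics/scene5.png

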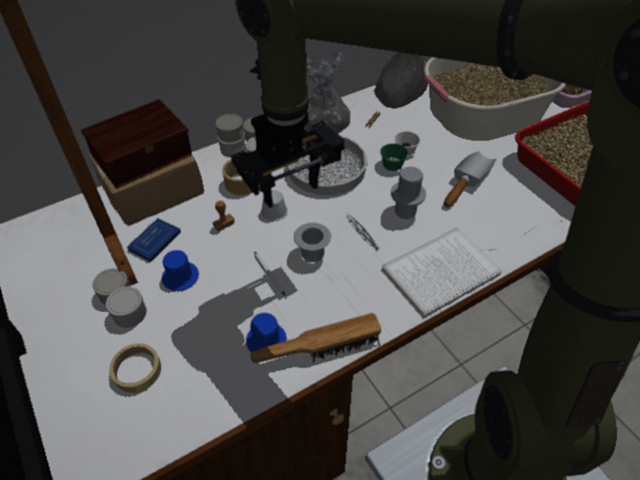

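The cover sits upright on the pot, at scene (408,195), with flange on flange. Now I'll check the centring numerically against the pot's earlier position, and check whether the empty pot has moved.

Run:
```python
from m import *
for n in("top","scene"):
  im=cv2.imread(f"pics/{n}5.png")[:,:,::-1].copy()
  print(n,"foot",circ(n,im,(.569,-.242),.12,.026,.021,.031),"flange.064",circ(n,im,(.569,-.242),.064,.039,.035,.045),".060",circ(n,im,(.569,-.242),.060,.039,.035,.045)[0])
  if n=="scene": print(" empty",circ(n,im,(.573,.009),.06,.039,.032,.046))
# horizontal symmetry in scene: widths row by row of the dark/steel stack vs. desk
im=cv2.imread("pics/scene5.png"); g=cv2.cvtColor(im,cv2.COLOR_BGR2GRAY)
b=im[150:230,372:442]
cv2.imwrite("pics/c7.png",cv2.resize(np.clip(b*1.6,0,255).astype(np.uint8),(525,600),interpolation=cv2.INTER_CUBIC))
```

```text
top foot (array([ 0.5702, -0.244 ]), np.float64(0.0253), 106, np.float64(0.73)) flange.064 (array([ 0.5693, -0.2428]), np.float64(0.0406), 97, np.float64(0.92)) .060 [ 0.5699 -0.2438]
scene foot (array([ 0.5676, -0.241 ]), np.float64(0.0243), 92, np.float64(0.9)) flange.064 (array([ 0.5675, -0.2391]), np.float64(0.0403), 82, np.float64(0.67)) .060 [ 0.5707 -0.2421]
 empty (array([0.5723, 0.0119]), np.float64(0.0398), 118, np.float64(0.81))
```

View pics/c7.png

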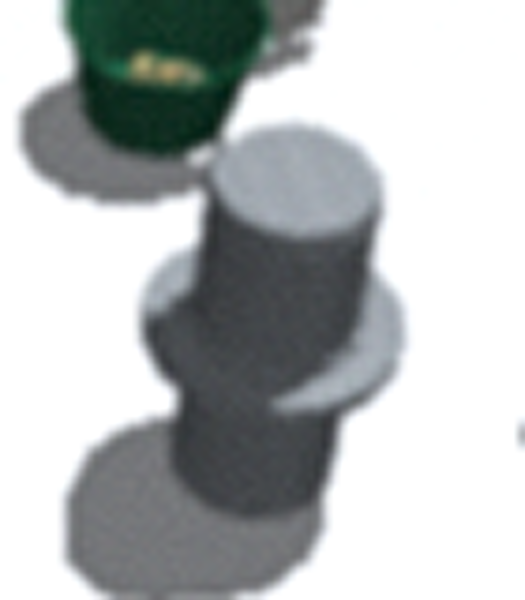

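Cover versus pot in the same camera:

| Camera | Cover foot | Pot rim measured before | Difference |
|---|---|---|---|
| Top | (0.5702, -0.2440) | (0.570, -0.244) | well under 1 mm |
| Scene | (0.5676, -0.2410) | (0.5687, -0.2407) | about 1 mm |

The empty pot hasn't moved, so I'm handing in.

```bash
python3 -c "
from bench import ctrl
print(ctrl.close_job(), ctrl.get_state()['time'])"
```

```text
the job is handed in; nothing more can be done
the job is handed in; nothing more can be done
```

I gripped the steel mouth-down pot by its wall and lowered it, still mouth down, onto the pot holding the brass weight. I eased off after contact at about 6.6 N, opened the gripper and backed well clear. The job was handed in at about 17 s of the 38 s allowed, and no verdict was reported.

- **Centring:** the last pictures show the cover upright, flange on flange. Its foot is within about 1 mm of the pot rim as measured before the move: well under 1 mm in the top camera, about 1 mm in the scene camera.
- **Height:** contact came at the height expected for flange on flange.
- **Empty pot:** it has not moved, within 0.2 mm in the scene camera.
- **Disagreements:** the two cameras' absolute positions differ by 2–4 mm, so I relied on same-camera comparisons. Fits to the stacked flange outline were 2–3 mm less consistent, so I did not use them for the centring check. I did not re-measure the foot of the pot with the weight after placing, so whether it shifted is judged only from the stack lining up with its earlier rim.

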